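# Roll down the strips of a table top

### The job

Six thin oak strips lie on adhesive tabs on the small table-top panel and still stand proud of it. Take the hand roller from its cradle and roll it along the panel across the strips with firm, steady pressure, about 15 N and never more than 30 N, until every strip is bedded fully down, level with the end lippings. Let only the roller touch the panel, leave the other things on the bench alone, and hang the roller back in its cradle.

Things in the scene. Friction and masses are not known exactly. Their poses are not given: they have to be found in the camera images.
- panel: the work, fixed to the bench: a plywood panel 264 mm long (x axis), 100 mm wide (y), on two blocks padded with grey foam. Origin at bench level under its centre, z up. A lipping 18 mm wide closes each end (x = -132 to -114 and 114 to 132 mm). Between them lie six oak strips, each 37 mm (x) by 100 mm (y), 6 mm thick, side by side at 38 mm pitch
- panel_face (a point): point over the panel's centre, 52 mm above its origin, nominally level with the lippings' top faces, where the strips' faces must end; unbedded strips stand up to 4 mm higher. The panel really sits in its soft foam up to 9 mm above or below this point and up to 0.04 rad out of level along its length (3.8 mm at the end strips); no pose shows that: feel for it
- strip1 (a joint): how far the strip at panel x = -95 mm has been pressed down, in m: 0 is 4 mm proud, 0.004 is fully bedded; starts at 0 to 0.0012. It begins to sink at 7 N of force and sinks slowly on its tacky tabs (at 15 N about 18 mm/s), then stays down. More than 30 N damages it
- strip2 (a joint): the same for the strip at panel x = -57 mm
- strip3 (a joint): the same for the strip at panel x = -19 mm
- strip4 (a joint): the same for the strip at panel x = 19 mm
- strip5 (a joint): the same for the strip at panel x = 57 mm
- strip6 (a joint): the same for the strip at panel x = 95 mm
- roller_grip (a point): middle of the hand roller's upright wooden handle: flat-sided, 30 mm thick (x axis) by 36 mm (y), from 30 mm below to 30 mm above this point; z up the handle. Under it a wooden stock 30 mm (x) by 110 mm (y), 30 to 42 mm below this point, whose ends stick out as ears. About 0.35 to 0.6 kg in all
- wheel (a joint): turn of the roller's black rubber wheel, rad, 0 at the start. The wheel, 40 mm in diameter and 72 mm long, turns freely in a steel fork under the stock, axle along the roller's y axis 66 mm below the handle's middle, underside 86 mm below it; so it rolls along the roller's x axis, 20 mm per rad
- holder: the roller's cradle, fixed to the bench: plywood base 70 mm (x) by 130 mm (y) and two cheeks at y = -53 and 53 mm, 14 mm thick, 92 mm apart inside. Each cheek's top has a notch 38 mm wide (x), 9 mm deep, floor 60 mm above the base's underside, where the roller's ears rest, the wheel hanging between the cheeks (fork 80 mm wide). Origin at the centre of the underside; z up
- holder_seat (a point): where the middle of the handle is when the roller hangs in the cradle: 102 mm above the cradle's origin. The roller's x axis is then parallel to the cradle's, either way round
- screw_bin: yellow bin of screws, 100 x 130 x 60 mm, loose; origin at the centre of its underside. Leave alone
- glue: glue bottle, 60 mm diameter, 150 mm tall, loose; origin at the centre of its underside. Leave alone
- drill: cordless drill lying on its side, about 250 x 205 x 66 mm, loose; origin under its barrel, chuck towards +x, handle towards -y. Leave alone

How it is judged:
On the way, in this order (a step that is already met when the one before it is completed fails the run):
1. the roller is rolled on the strips under steady load: it presses on the panel with more than 5 N for half a second on end, after its wheel has turned by more than 3 rad (60 mm of rolling) either way (contact force between roller and panel above 5 N and (value of joint wheel above 3 rad or value of joint wheel below -3 rad)), for 0.5 s.
2. all six strips are bedded: each within 1.5 mm of fully down (value of joint each of strip1, strip2, strip3, strip4, strip5, strip6 above 0.0025 m), for 0.2 s.
At the end, for the whole second after the job is handed in: all six strips are within 1.5 mm of fully bedded, and the roller hangs at rest in its cradle, handle up (tilted less than 0.12 rad), its handle's middle 97 to 107 mm above the cradle's underside and within 15 mm of over its centre (all of step 2 and horizontal distance between roller_grip and holder below 0.015 m and z of roller_grip in the frame of holder between 0.097 and 0.107 m and angle between roller_grip's own z axis and vertical below 0.12 rad and linear speed of roller below 0.02 m/s); the robot touches nothing.
It fails at once if the roller presses on the panel with more than 30 N (contact force between roller and panel above 30 N).
It fails at once if the gripper or arm itself presses on the panel (more than 2 N) (contact force between any of the fingers, the arm and panel above 2 N).
It fails at once if the screw bin, the glue bottle or the drill is moved by more than 30 mm (distance of any of screw_bin, glue, drill from where it was at the start of the episode above 0.03 m).
It also fails if it takes over 72 s, if anything falls off the work surface, if the arm or the gripper's body presses on something with over 40 N, if the wrist force passes 120 N, or if a joint passes its speed limit or range.

### The arm

A 6-joint arm with a two-finger parallel gripper is mounted at the origin on the work surface. World frame = base frame: x ahead of the robot, y to its left, z up, the work surface at z = 0. Lengths are in m, angles in rad, forces in N, time in s.
With the tool pointing down it reaches from about 0.25 to 0.725 m from the base axis. Payload 4 kg.
Tool frame: the origin (TCP) lies where the fingers leave the gripper's body, on its centre line; the fingertips stand 73 mm ahead of it and the grasp point (between the pads) lies 54 mm ahead of it (bot.tips_ahead is the z of the fingertips in the tool frame, in m); z points along the fingers, y is the direction in which the jaws open and shut (so a half turn about z gives the same grasp; the last joint's range is limited). The gripper opens to 85 mm and grips with 20 to 120 N. Pads are 22 mm wide; open, the fingers measure 114 mm over their backs; the gripper's body (76 mm by 85 mm) begins 54 mm behind the grasp point. The pads swing forward as they close: fully open they stand 13 mm farther back than shut.
Start: joints at [-1.211, 0.241, 0.005, 1.335, 0, 1.571], TCP at [0.176, -0.468, 0.304] pointing down, gripper open.
Joint ranges: [-2.72, 2.72], [-1.05, 1.87], [-1.09, 1.28], [-1.99, 2.15], [-1.42, 1.44], [-3.14, 3.14]. Speed limits (rad/s): [2.79, 2.79, 3.14, 3.14, 3.14, 3.14].

### API

Orientations are given as a unit quaternion [x, y, z, w].
In Python, from workcell import readout, camera, get_calibration, order, bot gives the robot as it stands.
- The arm moves only by the tool send_rows, never from a script. Its argument "moves" is a list of rows, each a list of 3 entries, a list of its own where there are three numbers: the shift along the tool's x, y, z in mm, then the turn, a rotation vector about the tool's x, y, z in rad, then the finger opening in mm, from 0 to 85.4. In form: [[[dx, dy, dz], [ax, ay, az], grip], ...]. A call has 1 to 12 rows; each row is the pose to reach, as a shift and turn from the pose measured when the call began, along the tool's axes at that moment; what a row does not reach only later rows make up. A row lasts 1/12 s, in which the tool goes at most 41.7 mm and 7.16 degrees, less where a joint would pass 70% of its speed; a pose out of reach is approached as far as the arm can. A call with a gripper value outside its range is refused whole. The fingers move at their own pace and stop on an object; the grip force is fixed at half the most. Time passes only in rows, so rows that repeat a pose let the fingers close. It gives the time, the measured TCP pose, the force and the opening at its end, in the units of the state.
- readout.get_obs(): the state, without advancing time (a new reading comes with each control period).
- camera(name): name is "side" or "top"; returns the picture (420x560x3 uint8, red, green, blue); there is no depth.
- get_calibration(name): a dict with "fx", "fy", "cx", "cy" (pixels), "R" (3x3) and "t" (3): a world point X has camera coordinates R X + t. Camera axes: x right, y down, z forward; pixel columns grow to the right and rows downward; lengths in m; the calibration is good to about 2 mm. A picture is of the moment at which its call begins. get_calibration takes no time and is no camera call.
- order.job_done(): hands the job in, once; it reports no verdict.
The state is a dict: "clock": time; "joint_pos": joint angles; "joint_vel": joint speeds; "tau": joint torques, N m; "eef_pos": TCP position; "tool_rot": TCP orientation; "ft_force": force on the tool from outside, world axes, zero at the start; "ft_torque": the same for the moment, N m; "grip_width": finger opening in m.
Only numpy, scipy, OpenCV 4.12 (cv2) and the standard library are available. Lean on these libraries where they do the work, as an engineer would, in place of code of your own. Each camera call takes 0.05 s, during which the arm holds its last target. There are 200 camera calls.

## Working session

There is one attempt and no reset: what is moved stays moved. The work goes in short steps, Python scripts to look and compute and a tool call to move; the robot and the scene stay as the last step left them, time stands still between calls to the robot, and variables do not carry over. Pictures are saved under pics/ and viewed, about 8 in all and at most 12, crops included, and the job is handed in when it is done.

Besides the shell and the picture viewer there is one more tool, called after "Call:" by a JSON object that holds its "api" and its "payload", one argument or row to a line. send_rows: Moves the arm, as the interface text tells. Its arguments: {"type":"object","properties":{"moves":{"type":"array","items":{"type":"array"}}},"required":["moves"]}

```bash
mkdir -p pics; ls
python3 - <<'E'
from workcell import readout,camera,get_calibration
import cv2,numpy as np
for n in("top","side"):
    im=camera(n); cv2.imwrite(f"pics/{n}0.png",im[:,:,::-1]); c=get_calibration(n); print(n,{k:np.round(v,4).tolist() for k,v in c.items()})
print(readout.get_obs())
E
```

```text
pics
top {'fx': 398.5333, 'fy': 398.5333, 'cx': 277.5624, 'cy': 208.971, 'R': [[0.03, -0.9995, -0.0123], [-0.9836, -0.0273, -0.1782], [0.1777, 0.0175, -0.9839]], 't': [-0.0169, 0.6231, 0.8751]}
side {'fx': 409.5639, 'fy': 409.5639, 'cx': 276.6881, 'cy': 216.2291, 'R': [[-0.9724, -0.2321, -0.0238], [-0.1052, 0.5272, -0.8432], [0.2083, -0.8174, -0.5371]], 't': [0.6012, 0.1391, 0.8025]}
{'clock': 0.1, 'joint_pos': array([-1.21097896e+00,  2.41324648e-01,  3.83742204e-03,  1.33523492e+00,
        1.40997468e-05,  1.57079565e+00]), 'joint_vel': array([-0.00118982, -0.00333477,  0.00322745, -0.00129655,  0.00102062,
        0.00038345]), 'tau': array([ 4.94917385e-04, -3.73137939e+01,  2.53010058e+01,  1.08924220e-02,
        5.13946006e-06,  8.79662167e-06]), 'eef_pos': array([ 0.17589608, -0.46755781,  0.30310015]), 'tool_rot': array([ 9.83859522e-01,  1.78939973e-01, -1.65366553e-04, -9.48630805e-04]), 'ft_force': array([ 0.31018119, -0.65227889, -0.10504968]), 'ft_torque': array([ 0.00347357,  0.00976613, -0.01745358]), 'grip_width': 0.08562263597029279}
```

View pics/top0.png

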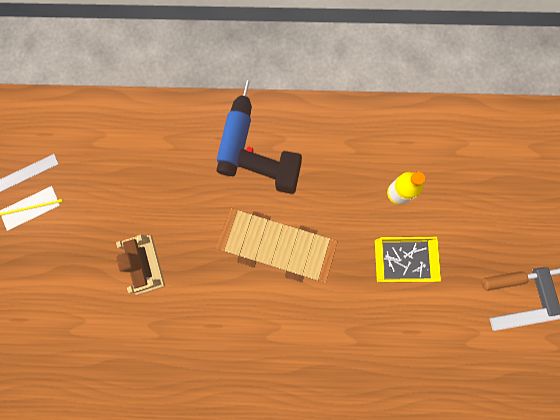

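View pics/side0.png

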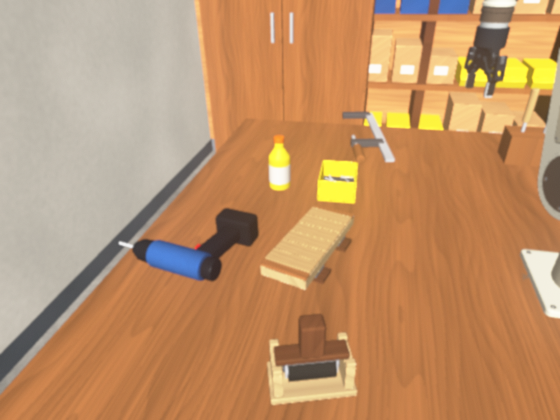

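The top view shows the panel centred near (278,245), the cradle and roller near (140,264), the drill at (255,150), the glue at (407,187) and the bin at (407,260). The side view shows the cradle and roller near (312,360) and the panel near (308,245). I'll zoom in to get the corners.

Run:
```python
import cv2,numpy as np
t=cv2.imread("pics/top0.png");s=cv2.imread("pics/side0.png")
def crop(im,x,y,w,h):
    c=cv2.resize(im[y:y+h,x:x+w],(400,300),interpolation=cv2.INTER_CUBIC)
    f=400/w
    for u in range((x//10+1)*10,x+w,10):
        cv2.line(c,(int((u-x)*f),0),(int((u-x)*f),6 if u%20 else 12),(0,0,255),1)
        if u%20==0: cv2.putText(c,str(u),(int((u-x)*f)-8,22),0,.35,(255,255,255),1)
    for v in range((y//10+1)*10,y+h,10):
        cv2.line(c,(0,int((v-y)*f)),(6 if v%20 else 12,int((v-y)*f)),(0,0,255),1)
        if v%20==0: cv2.putText(c,str(v),(14,int((v-y)*f)+4),0,.35,(255,255,255),1)
    return c
a=np.vstack([np.hstack([crop(t,212,200,132,99),crop(t,105,220,80,60)]),np.hstack([crop(s,246,196,120,90),crop(s,252,308,120,90)])])
cv2.imwrite("pics/zoom.png",a)
```

```text
(no output)
```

View pics/zoom.png

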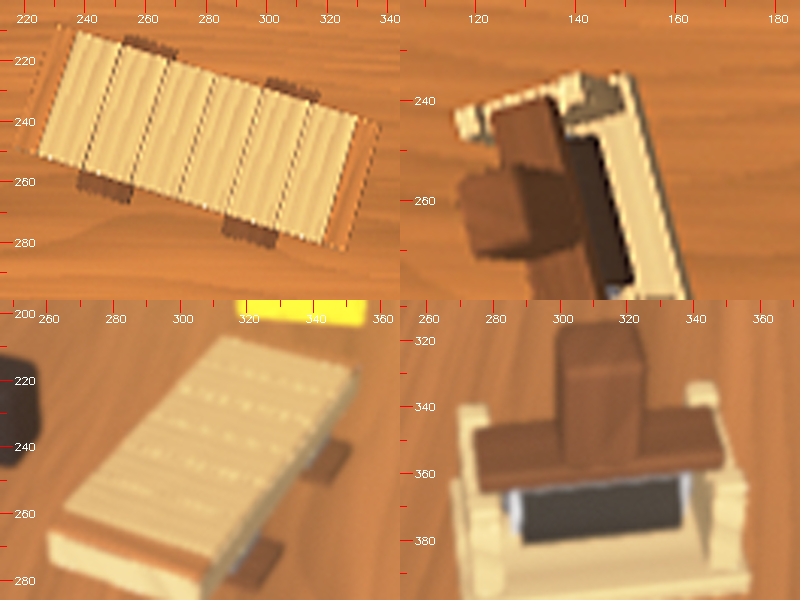

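```bash
cat > h.py <<'E'
from workcell import get_calibration
import numpy as np
def ray(n,u,v):
    c=get_calibration(n);R=np.array(c["R"]);t=np.array(c["t"])
    return -R.T@t, R.T@np.array([(u-c["cx"])/c["fx"],(v-c["cy"])/c["fy"],1])
def onz(n,u,v,z):
    o,d=ray(n,u,v); return o+d*(z-o[2])/d[2]
def tri(a,b):
    (o1,d1),(o2,d2)=ray("top",*a),ray("side",*b)
    s=np.linalg.lstsq(np.c_[d1,-d2],o2-o1,rcond=None)[0]
    p,q=o1+d1*s[0],o2+d2*s[1]; return (p+q)/2,np.linalg.norm(p-q)
def proj(n,X):
    c=get_calibration(n);p=np.array(c["R"])@X+c["t"];return [c["fx"]*p[0]/p[2]+c["cx"],c["fy"]*p[1]/p[2]+c["cy"]]
E
python3 - <<'E'
from h import *
np.set_printoptions(precision=4,suppress=True)
P=[onz("top",*p,.052) for p in[(231.5,208.3),(219.6,249.5),(337.7,240.6),(325.9,282.5)]]
print(np.array(P),np.mean(P,0)); d=P[2]+P[3]-P[0]-P[1]; print("len",np.linalg.norm(d)/2,"yaw",np.arctan2(d[1],d[0]), "wid",np.linalg.norm(P[0]-P[1]))
H=[onz("top",*p,.132) for p in[(116.8,257.4),(128,254),(132,268),(120,271.6)]]; print(np.array(H),np.mean(H,0))
for i in range(4): print(np.linalg.norm(H[i]-H[i-1]), np.arctan2(*(H[i]-H[i-1])[1::-1]))
print("side handle",onz("side",312.3,321.8,.132))
# base far corner + dark edges
im=__import__("cv2").imread("pics/top0.png")
print("base R edge",onz("top",151.4,235,.01),onz("top",162.6,279,.01))
# side: ear ends, stock top edge front line (475,490)/(722,465)->px
f=lambda x,y:(252+(x-400)/3.333,308+(y-300)/3.333)
a,b=onz("side",*f(475,490),.060),onz("side",*f(722,467),.060);print(a,b,np.arctan2(*(b-a)[1::-1]))
a,b=onz("side",*f(470,598),0),onz("side",*f(748,592),.0);print("base front",a,b,np.linalg.norm(b-a),np.arctan2(*(b-a)[1::-1]))
E
```

```text
[[ 0.6226  0.1094  0.052 ]
 [ 0.5253  0.132   0.052 ]
 [ 0.5537 -0.1399  0.052 ]
 [ 0.4578 -0.1135  0.052 ]] [ 0.5399 -0.003   0.052 ]
len 0.2565857029875845 yaw -1.8399164040498062 wid 0.09989481433815889
[[0.4966 0.3351 0.132 ]
 [0.5044 0.3121 0.132 ]
 [0.4755 0.3008 0.132 ]
 [0.4673 0.3253 0.132 ]] [0.486  0.3183 0.132 ]
0.030853985653821064 0.32139420905500937
0.02428413229996086 -1.2435863510033565
0.031008959310138612 -2.7701926435419146
0.025833715416989297 1.8931589802015412
side handle [0.487  0.3228 0.132 ]
base R edge [0.5588 0.3069 0.01  ] [0.4543 0.2709 0.01  ]
[0.5365 0.3499 0.06  ] [0.4327 0.3148 0.06  ] -2.8154069097413363
base front [0.5375 0.3623 0.    ] [0.4153 0.3321 0.    ] 0.12580273885866536 -2.899384513588144
```

```bash
cat >> h.py <<'E'
from scipy.spatial.transform import Rotation as Ro
from workcell import readout
def down(yaw): # tool pointing down, tool y at world yaw
    y=np.array([np.cos(yaw),np.sin(yaw),0]);z=np.array([0,0,-1.]);return np.c_[np.cross(y,z),y,z]
def goal(p,yaw):
    o=readout.get_obs();R=Ro.from_quat(o["tool_rot"]).as_matrix()
    print("shift mm",np.round(R.T@(np.array(p)-o["eef_pos"])*1e3,1),"rot",np.round(Ro.from_matrix(R.T@down(yaw)).as_rotvec(),3),"q",np.round(o["joint_pos"],2),"F",np.round(o["ft_force"],2),"T",np.round(o["ft_torque"],2),"w",round(o["grip_width"]*1e3,1),"p",np.round(o["eef_pos"]*1e3,1),"t",round(o["clock"],2))
E
python3 -c "
from h import *
goal([.486,.319,.25],1.90)"
```

```text
shift mm [ 567.2 -626.9   54.3] rot [-0.000e+00 -3.000e-03 -3.111e+00] q [-1.21  0.24  0.    1.34  0.    1.57] F [ 0.31 -0.65 -0.11] T [ 0.    0.01 -0.02] w 85.6 p [ 175.9 -467.6  303.1] t 0.1
```

Call:
{"api": "send_rows", "payload": {
  "moves": [
    [[28, -31, 0], [0, 0, -0.12], 85],
    [[56, -62, 0], [0, 0, -0.24], 85],
    [[85, -94, 0], [0, 0, -0.36], 85],
    [[113, -125, 0], [0, 0, -0.48], 85],
    [[142, -157, 0], [0, 0, -0.6], 85],
    [[170, -188, 0], [0, 0, -0.72], 85],
    [[198, -220, 0], [0, 0, -0.84], 85],
    [[226, -251, 0], [0, 0, -0.96], 85],
    [[255, -283, 0], [0, 0, -1.08], 85],
    [[283, -314, 0], [0, 0, -1.2], 85],
    [[312, -345, 0], [0, 0, -1.32], 85],
    [[340, -376, 0], [0, 0, -1.44], 85]
  ]
}}

```text
clock: 1.1
eef_pos: [0.359, -0.0006, 0.3038]
tool_rot: [0.619, 0.785, 0.001, -0.001]
ft_force: [0.8, -0.4, -0.3]
grip_width: 0.085
```

```bash
python3 -c "
from h import *
goal([.486,.319,.25],1.90)"
```

```text
shift mm [281.1 197.9  54.3] rot [ 1.000e-03 -1.000e-03 -1.665e+00] q [-0.   -0.04 -0.31  1.3   0.    1.33] F [ 0.76 -0.44 -0.3 ] T [-0.06 -0.07 -0.02] w 85.0 p [359.   -0.6 303.8] t 1.1
```

Call:
{"api": "send_rows", "payload": {
  "moves": [
    [[23, 17, 0], [0, 0, -0.12], 85],
    [[47, 33, 0], [0, 0, -0.24], 85],
    [[70, 50, 0], [0, 0, -0.36], 85],
    [[94, 66, 0], [0, 0, -0.48], 85],
    [[117, 83, 0], [0, 0, -0.6], 85],
    [[141, 99, 0], [0, 0, -0.72], 85],
    [[164, 116, 0], [0, 0, -0.84], 85],
    [[188, 132, 10], [0, 0, -0.96], 85],
    [[211, 149, 20], [0, 0, -1.08], 85],
    [[235, 165, 30], [0, 0, -1.2], 85],
    [[258, 182, 40], [0, 0, -1.32], 85],
    [[281, 198, 50], [0, 0, -1.44], 85]
  ]
}}

```text
clock: 2.1
eef_pos: [0.4863, 0.3201, 0.2531]
tool_rot: [-0.055, 0.998, 0.0, -0.001]
ft_force: [0.2, 0.3, 0.1]
grip_width: 0.0849
```

Call:
{"api": "send_rows", "payload": {
  "moves": [
    [[0, 0, 0], [0, 0, -0.12], 85],
    [[0, 0, 0], [0, 0, -0.22], 85],
    [[0, 0, 0], [0, 0, -0.22], 85],
    [[0, 0, 0], [0, 0, -0.22], 85]
  ]
}}

```text
clock: 2.43
eef_pos: [0.486, 0.3201, 0.2524]
tool_rot: [-0.163, 0.987, 0.0, -0.001]
ft_force: [-0.2, -0.4, 0.2]
grip_width: 0.0854
```

Run:
```python
from h import *
from workcell import camera
import cv2
goal([.486,.319,.162],1.90)
t=camera("top");s=camera("side")
a=np.hstack([cv2.resize(t[180:330,50:250],(400,300)),cv2.resize(s[250:415,210:430],(400,300))])
cv2.imwrite("pics/appr.png",a[:,:,::-1])
```

```text
shift mm [ 0.1 -1.1 90.4] rot [ 0.001 -0.002 -0.001] q [0.58 0.43 0.14 1.28 0.   0.25] F [-0.21 -0.36  0.17] T [-0.    0.02 -0.04] w 85.4 p [486.  320.1 252.4] t 2.43
```

View pics/appr.png

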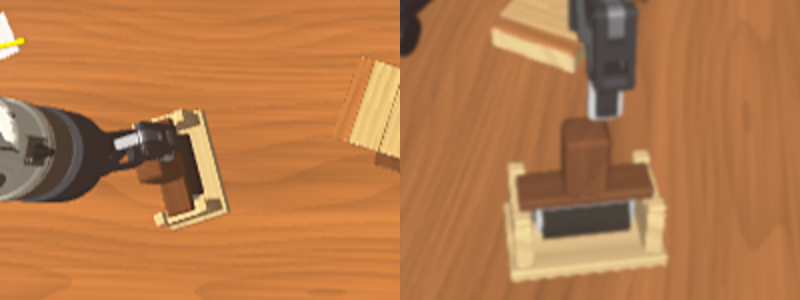

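Run:
```python
from h import *
f=np.array([np.cos(1.9),np.sin(1.9),0])
for nm,X in dict(tipfar=[.486,.320,.192]+f*.05,handtop=np.array([.486,.319,.132])).items():
    for n in("top","side"):
        u,v=proj(n,X); print(nm,n,round(u,1),round(v,1),"crop",((u-50)*2,(v-180)*2) if n=="top" else (400+(u-210)*1.818,(v-250)*1.818))
```

```text
tipfar top 86.4 268.9 crop (np.float64(72.7078261804844), np.float64(177.83561109084053))
tipfar side 321.6 316.3 crop (np.float64(602.8512542891724), np.float64(120.46789911913434))
handtop top 123.9 262.7 crop (np.float64(147.74633388985063), np.float64(165.38545918238742))
handtop side 313.5 319.9 crop (np.float64(588.1345809168131), np.float64(127.07969452596497))
```

The side crop shows the far fingertip at about (603,118), as predicted. The handle top is about 3 px left of the prediction, which is roughly 2 mm in x. I'll shift by that, then descend and grip.

Call:
{"api": "send_rows", "payload": {
  "moves": [
    [[-2, -1, 15], [0, 0, 0], 85],
    [[-2, -1, 30], [0, 0, 0], 85],
    [[-2, -1, 45], [0, 0, 0], 85],
    [[-2, -1, 60], [0, 0, 0], 85],
    [[-2, -1, 75], [0, 0, 0], 85],
    [[-2, -1, 90], [0, 0, 0], 85],
    [[-2, -1, 90], [0, 0, 0], 85],
    [[-2, -1, 90], [0, 0, 0], 60],
    [[-2, -1, 90], [0, 0, 0], 45],
    [[-2, -1, 90], [0, 0, 0], 35],
    [[-2, -1, 90], [0, 0, 0], 25],
    [[-2, -1, 90], [0, 0, 0], 15]
  ]
}}

```text
clock: 3.53
eef_pos: [0.4888, 0.3202, 0.1645]
tool_rot: [-0.163, 0.987, 0.001, 0.0]
ft_force: [0.9, 0.3, 1.8]
grip_width: 0.0292
```

Call:
{"api": "send_rows", "payload": {
  "moves": [
    [[0, 0, 0], [0, 0, 0], 10],
    [[0, 0, 0], [0, 0, 0], 5],
    [[0, 0, 0], [0, 0, 0], 5],
    [[0, 0, 0], [0, 0, 0], 5],
    [[0, 0, 0], [0, 0, 0], 5],
    [[0, 0, 0], [0, 0, 0], 5]
  ]
}}

```text
clock: 4.03
eef_pos: [0.4887, 0.3201, 0.1644]
tool_rot: [-0.163, 0.987, 0.001, 0.0]
ft_force: [-0.8, -0.3, 0.3]
grip_width: 0.0292
```

```bash
python3 -c "
from h import *
goal([.486,.319,.162],1.90)"
```

```text
shift mm [ 2.9 -0.2  2.4] rot [ 0.002  0.001 -0.001] q [0.58 0.5  0.   1.08 0.   0.25] F [-0.75 -0.31  0.32] T [-0.06  0.2   0.01] w 29.2 p [488.7 320.1 164.4] t 4.03
```

Call:
{"api": "send_rows", "payload": {
  "moves": [
    [[0, 0, -5], [0, 0, 0], 5],
    [[0, 0, -15], [0, 0, 0], 5],
    [[0, 0, -30], [0, 0, 0], 5],
    [[0, 0, -45], [0, 0, 0], 5],
    [[0, 0, -60], [0, 0, 0], 5],
    [[0, 0, -75], [0, 0, 0], 5],
    [[0, 0, -90], [0, 0, 0], 5],
    [[0, 0, -105], [0, 0, 0], 5],
    [[0, 0, -105], [0, 0, 0], 5],
    [[0, 0, -105], [0, 0, 0], 5]
  ]
}}

```text
clock: 4.87
eef_pos: [0.489, 0.3201, 0.2703]
tool_rot: [-0.163, 0.987, 0.002, 0.001]
ft_force: [-0.6, -0.4, -6.2]
grip_width: 0.0295
```

Run:
```python
from h import *
from workcell import camera
import cv2
goal([.54,-.003,.265],1.30)
t=camera("top");s=camera("side")
a=np.hstack([cv2.resize(t[180:330,50:250],(400,300)),cv2.resize(s[200:415,150:436],(400,300))])
cv2.imwrite("pics/lift.png",a[:,:,::-1])
```

```text
shift mm [  55.9 -322.3    4.3] rot [0.004 0.002 0.599] q [0.58 0.42 0.17 1.32 0.   0.25] F [-0.56 -0.45 -6.21] T [-0.    0.03 -0.03] w 29.5 p [489.  320.1 270.3] t 4.87
```

View pics/lift.png

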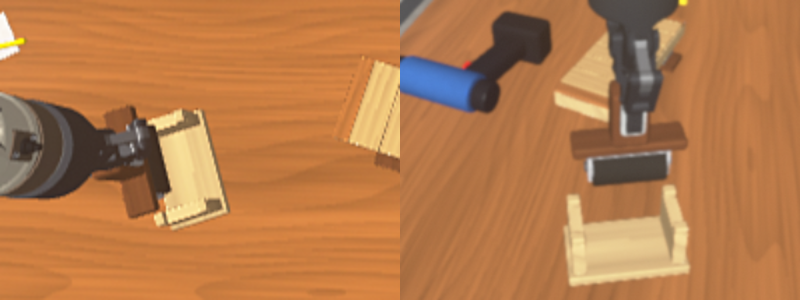

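Picture 5 shows the roller hanging level, and its weight reads about 6 N. Next I'll carry it to one end of the panel.

```bash
python3 -c "
from h import *
goal([.565,.089,.235],1.305)"
```

```text
shift mm [   1.5 -243.1   32.9] rot [ 0.001 -0.001  0.594] q [0.58 0.42 0.17 1.32 0.   0.25] F [-0.61  0.21 -4.89] T [-0.03 -0.03 -0.01] w 29.2 p [488.1 319.5 268.3] t 4.97
```

Call:
{"api": "send_rows", "payload": {
  "moves": [
    [[0, -25, 0], [0, 0, 0.06], 5],
    [[0, -50, 0], [0, 0, 0.12], 5],
    [[0, -75, 0], [0, 0, 0.18], 5],
    [[0, -100, 0], [0, 0, 0.24], 5],
    [[0, -125, 0], [0, 0, 0.3], 5],
    [[0, -150, 0], [0, 0, 0.36], 5],
    [[0, -175, 5], [0, 0, 0.42], 5],
    [[0, -200, 10], [0, 0, 0.48], 5],
    [[1, -220, 18], [0, 0, 0.54], 5],
    [[1, -236, 25], [0, 0, 0.594], 5],
    [[1.5, -243, 30], [0, 0, 0.594], 5],
    [[1.5, -243, 33], [0, 0, 0.594], 5]
  ]
}}

```text
clock: 5.97
eef_pos: [0.5644, 0.0874, 0.2328]
tool_rot: [0.133, 0.991, -0.0, -0.003]
ft_force: [-0.8, 0.6, -6.0]
grip_width: 0.0292
```

Call:
{"api": "send_rows", "payload": {
  "moves": [
    [[0, 0, 0], [0, 0, 0], 5],
    [[0, 0, 0], [0, 0, 0], 5],
    [[0, 0, 0], [0, 0, 0], 5]
  ]
}}

```text
clock: 6.22
eef_pos: [0.5641, 0.0884, 0.2328]
tool_rot: [0.132, 0.991, 0.0, -0.003]
ft_force: [0.3, 0.4, -5.3]
grip_width: 0.0296
```

Run:
```python
from h import *
from workcell import camera
import cv2
goal([.565,.089,.235],1.305)
t=camera("top");s=camera("side")
a=np.hstack([cv2.resize(t[150:330,160:400],(400,300)),cv2.resize(s[130:310,190:430],(400,300))])
cv2.imwrite("pics/over.png",a[:,:,::-1])
goal([.565,.089,.235],1.305)
```

```text
shift mm [-0.7  0.8 -2.2] rot [-0.001 -0.005  0.001] q [0.15 0.42 0.07 1.23 0.   0.42] F [ 0.32  0.42 -5.31] T [ 0.04 -0.02 -0.02] w 29.6 p [564.1  88.4 232.8] t 6.22
shift mm [-0.4  0.7 -1.8] rot [-0.    -0.004  0.001] q [0.15 0.42 0.08 1.23 0.   0.42] F [ 0.91 -0.1  -4.44] T [-0.01 -0.    0.06] w 29.1 p [564.4  88.4 233.2] t 6.32
```

View pics/over.png

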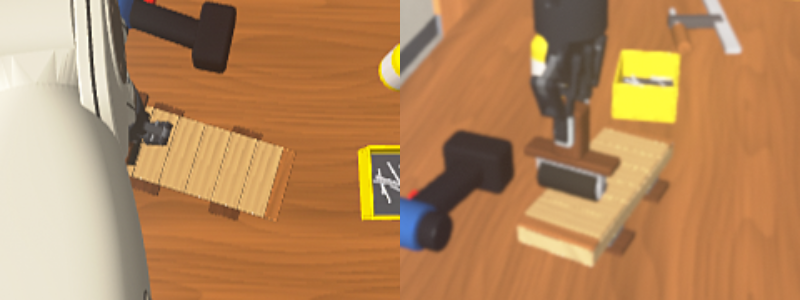

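The side crop shows the roller hanging level above the near-end strips, with its wheel centre at about (571,180). I'll check the lateral placement, then feel down.

Run:
```python
from h import *
w=onz("side",190+171*.6,130+180*.6,.105);print(w)
c=[.54,-.003];e=np.array([.263,.965]);n=np.array([.965,-.263])
print((w[:2]-c)@e,(w[:2]-c)@n)
f=lambda x,y:(246+x/3.333,196+(y-300)/3.333)
P=[onz("side",*f(*p),.052) for p in [(50,530),(205,580)]]+[onz("side",*f(*p),.055) for p in[(225,337),(357,370)]]
for p in P: print(p,(p[:2]-c)@e,(p[:2]-c)@n)
```

```text
[0.56152647 0.09538891 0.105     ]
0.10060675940094839 -0.005103236762379899
[0.61892438 0.12410083 0.052     ] 0.14340941415908032 0.04273450975818482
[0.52250992 0.14870468 0.052     ] 0.14179512828228363 -0.056776263783455364
[ 0.55222265 -0.10682148  0.055     ] -0.0969731738683733 0.03909990456618825
[ 0.45695395 -0.08126358  0.055     ] -0.0973654697055254 -0.05955611404784826
```

Call:
{"api": "send_rows", "payload": {
  "moves": [
    [[0, 0, 3], [0, 0, 0], 5],
    [[0, 0, 6], [0, 0, 0], 5],
    [[0, 0, 9], [0, 0, 0], 5],
    [[0, 0, 12], [0, 0, 0], 5],
    [[0, 0, 13], [0, 0, 0], 5],
    [[0, 0, 13], [0, 0, 0], 5]
  ]
}}

```text
clock: 6.82
eef_pos: [0.564, 0.0884, 0.2196]
tool_rot: [0.132, 0.991, -0.0, -0.003]
ft_force: [-0.5, 0.5, -5.9]
grip_width: 0.0295
```

Call:
{"api": "send_rows", "payload": {
  "moves": [
    [[0, 0, 2], [0, 0, 0], 5],
    [[0, 0, 4], [0, 0, 0], 5],
    [[0, 0, 6], [0, 0, 0], 5],
    [[0, 0, 8], [0, 0, 0], 5],
    [[0, 0, 9], [0, 0, 0], 5],
    [[0, 0, 10], [0, 0, 0], 5],
    [[0, 0, 10], [0, 0, 0], 5]
  ]
}}

```text
clock: 7.4
eef_pos: [0.5638, 0.0884, 0.2093]
tool_rot: [0.132, 0.991, -0.0, -0.003]
ft_force: [-0.2, 0.7, -5.4]
grip_width: 0.0295
```

Call:
{"api": "send_rows", "payload": {
  "moves": [
    [[0, 0, 1], [0, 0, 0], 5],
    [[0, 0, 2], [0, 0, 0], 5],
    [[0, 0, 3], [0, 0, 0], 5],
    [[0, 0, 3], [0, 0, 0], 5]
  ]
}}

```text
clock: 7.73
eef_pos: [0.5637, 0.0884, 0.2061]
tool_rot: [0.132, 0.991, -0.0, -0.003]
ft_force: [-0.6, 0.3, -5.2]
grip_width: 0.0295
```

Call:
{"api": "send_rows", "payload": {
  "moves": [
    [[0, 0, 1], [0, 0, 0], 5],
    [[0, 0, 2], [0, 0, 0], 5],
    [[0, 0, 3], [0, 0, 0], 5],
    [[0, 0, 3], [0, 0, 0], 5]
  ]
}}

```text
clock: 8.07
eef_pos: [0.5636, 0.0883, 0.2028]
tool_rot: [0.132, 0.991, -0.0, -0.003]
ft_force: [0.2, -0.3, -5.5]
grip_width: 0.0296
```

Call:
{"api": "send_rows", "payload": {
  "moves": [
    [[0, 0, 1], [0, 0, 0], 5],
    [[0, 0, 2], [0, 0, 0], 5],
    [[0, 0, 2.5], [0, 0, 0], 5],
    [[0, 0, 2.5], [0, 0, 0], 5]
  ]
}}

```text
clock: 8.4
eef_pos: [0.5634, 0.0883, 0.2001]
tool_rot: [0.132, 0.991, -0.0, -0.004]
ft_force: [-0.1, -0.2, -5.5]
grip_width: 0.0295
```

Call:
{"api": "send_rows", "payload": {
  "moves": [
    [[0, 0, 1], [0, 0, 0], 5],
    [[0, 0, 2], [0, 0, 0], 5],
    [[0, 0, 2], [0, 0, 0], 5]
  ]
}}

```text
clock: 8.65
eef_pos: [0.5636, 0.0885, 0.1991]
tool_rot: [0.132, 0.991, 0.0, -0.003]
ft_force: [-1.1, 0.4, 1.2]
grip_width: 0.0289
```

Call:
{"api": "send_rows", "payload": {
  "moves": [
    [[0, 0, 1.5], [0, 0, 0], 5],
    [[0, 0, 2], [0, 0, 0], 5],
    [[0, 0, 2], [0, 0, 0], 5]
  ]
}}

```text
clock: 8.9
eef_pos: [0.5636, 0.0887, 0.1978]
tool_rot: [0.132, 0.991, 0.0, -0.003]
ft_force: [-2.8, 0.6, 4.1]
grip_width: 0.0293
```

Call:
{"api": "send_rows", "payload": {
  "moves": [
    [[0, 0, 1.5], [0, 0, 0], 5],
    [[0, 0, 2], [0, 0, 0], 5],
    [[0, 0, 2], [0, 0, 0], 5]
  ]
}}

```text
clock: 9.15
eef_pos: [0.5636, 0.0889, 0.196]
tool_rot: [0.132, 0.991, 0.001, -0.002]
ft_force: [-2.2, 0.3, 2.6]
grip_width: 0.0296
```

Call:
{"api": "send_rows", "payload": {
  "moves": [
    [[0, 0, 1], [0, 0, 0], 5],
    [[0, 0, 1.5], [0, 0, 0], 5],
    [[0, 0, 1.5], [0, 0, 0], 5]
  ]
}}

```text
clock: 9.4
eef_pos: [0.5637, 0.0891, 0.1956]
tool_rot: [0.132, 0.991, 0.001, -0.002]
ft_force: [-4.7, 0.6, 7.6]
grip_width: 0.0294
```

```bash
python3 -c "
from h import *
goal([.565,.089,.196],1.305)"
```

```text
shift mm [-1.3  0.3 -0.4] rot [ 0.001 -0.004  0.001] q [0.16 0.45 0.01 1.14 0.   0.42] F [-4.68  0.63  7.6 ] T [ 0.15  1.1  -0.05] w 29.4 p [563.7  89.1 195.6] t 9.4
```

The strip bottomed at TCP z of about 0.1955, and arm stiffness is about 12 N/mm. I'll roll slowly in short calls from here.

Call:
{"api": "send_rows", "payload": {
  "moves": [
    [[0, -1.2, 1], [0, 0, 0], 5],
    [[0, -2.5, 1], [0, 0, 0], 5],
    [[0, -3.7, 1], [0, 0, 0], 5],
    [[0, -5, 1], [0, 0, 0], 5],
    [[0, -6.2, 1], [0, 0, 0], 5],
    [[0, -7.5, 1], [0, 0, 0], 5],
    [[0, -8.7, 1], [0, 0, 0], 5],
    [[0, -10, 1], [0, 0, 0], 5]
  ]
}}

```text
clock: 10.07
eef_pos: [0.5617, 0.081, 0.1957]
tool_rot: [0.132, 0.991, 0.003, -0.001]
ft_force: [-2.9, 5.2, 6.8]
grip_width: 0.0292
```

```bash
python3 -c "
from h import *
goal([.565,.089,.196],1.305)"
```

```text
shift mm [-1.1  8.6 -0.3] rot [ 0.006 -0.003  0.002] q [0.14 0.44 0.   1.13 0.01 0.4 ] F [-2.93  5.19  6.84] T [ 1.52  0.74 -0.03] w 29.2 p [561.7  81.  195.7] t 10.07
```

Call:
{"api": "send_rows", "payload": {
  "moves": [
    [[0, -1.5, 1], [0, 0, 0], 5],
    [[0, -3, 1], [0, 0, 0], 5],
    [[0, -4.5, 1], [0, 0, 0], 5],
    [[0, -6, 1], [0, 0, 0], 5],
    [[0, -7, 1], [0, 0, 0], 5],
    [[0, -8, 1], [0, 0, 0], 5],
    [[0, -9, 1], [0, 0, 0], 5],
    [[0, -10, 1], [0, 0, 0], 5]
  ]
}}

```text
clock: 10.73
eef_pos: [0.5592, 0.0719, 0.1954]
tool_rot: [0.131, 0.991, 0.004, -0.001]
ft_force: [-2.8, 2.1, 7.0]
grip_width: 0.0292
```

Call:
{"api": "send_rows", "payload": {
  "moves": [
    [[0, -1.5, 1], [0.002, 0, 0], 5],
    [[0, -3, 1], [0.004, 0, 0], 5],
    [[0, -4.5, 1], [0.006, 0, 0], 5],
    [[0, -6, 1], [0.006, 0, 0], 5],
    [[0, -7, 1], [0.006, 0, 0], 5],
    [[0, -8, 1], [0.006, 0, 0], 5],
    [[0, -9, 1], [0.006, 0, 0], 5],
    [[0, -10, 1], [0.006, 0, 0], 5]
  ]
}}

```text
clock: 11.4
eef_pos: [0.5567, 0.0625, 0.1953]
tool_rot: [0.131, 0.991, 0.002, -0.001]
ft_force: [-4.5, 1.3, 8.0]
grip_width: 0.0298
```

```bash
python3 -c "
from h import *
goal([.565,.089,.196],1.305)"
```

```text
shift mm [-1.2 27.7 -0.6] rot [ 0.003 -0.002  0.003] q [ 0.11  0.43 -0.02  1.12  0.    0.37] F [-4.47  1.25  8.03] T [ 0.36  1.01 -0.  ] w 29.8 p [556.7  62.5 195.3] t 11.4
```

Call:
{"api": "send_rows", "payload": {
  "moves": [
    [[0, -1.5, 1], [0.002, 0, 0], 5],
    [[0, -3, 1], [0.002, 0, 0], 5],
    [[0, -4.5, 1], [0.002, 0, 0], 5],
    [[0, -6, 1], [0.002, 0, 0], 5],
    [[0, -7.5, 1], [0.002, 0, 0], 5],
    [[0, -9, 1], [0.002, 0, 0], 5],
    [[0, -10.5, 1], [0.002, 0, 0], 5],
    [[0, -12, 1], [0.002, 0, 0], 5],
    [[0, -13.5, 1], [0.002, 0, 0], 5],
    [[0, -15, 1], [0.002, 0, 0], 5]
  ]
}}

```text
clock: 12.23
eef_pos: [0.5528, 0.0483, 0.1951]
tool_rot: [0.131, 0.991, 0.001, -0.001]
ft_force: [-3.8, 1.0, 6.7]
grip_width: 0.029
```

Call:
{"api": "send_rows", "payload": {
  "moves": [
    [[0, -1.5, 1], [0.002, 0, 0], 5],
    [[0, -3, 1], [0.002, 0, 0], 5],
    [[0, -4.5, 1], [0.002, 0, 0], 5],
    [[0, -6, 1], [0.002, 0, 0], 5],
    [[0, -7.5, 1], [0.002, 0, 0], 5],
    [[0, -9, 1], [0.002, 0, 0], 5],
    [[0, -10.5, 1], [0.002, 0, 0], 5],
    [[0, -12, 1], [0.002, 0, 0], 5],
    [[0, -13.5, 1], [0.002, 0, 0], 5],
    [[0, -15, 1], [0.002, 0, 0], 5]
  ]
}}

```text
clock: 13.07
eef_pos: [0.5491, 0.0341, 0.1949]
tool_rot: [0.131, 0.991, 0.001, -0.0]
ft_force: [-3.7, 1.0, 7.9]
grip_width: 0.0292
```

```bash
python3 -c "
from h import *
goal([.565,.089,.196],1.305)"
```

```text
shift mm [-1.1 57.2 -1. ] rot [ 0.001 -0.001  0.003] q [ 0.06  0.41 -0.05  1.11  0.    0.32] F [-3.68  1.02  7.91] T [ 0.27  0.91 -0.08] w 29.2 p [549.1  34.1 194.9] t 13.07
```

Call:
{"api": "send_rows", "payload": {
  "moves": [
    [[0, -1.5, 1], [0, 0, 0], 5],
    [[0, -3, 1], [0, 0, 0], 5],
    [[0, -4.5, 1], [0, 0, 0], 5],
    [[0, -6, 1], [0, 0, 0], 5],
    [[0, -7.5, 1], [0, 0, 0], 5],
    [[0, -9, 1], [0, 0, 0], 5],
    [[0, -10.5, 1], [0, 0, 0], 5],
    [[0, -12, 1], [0, 0, 0], 5],
    [[0, -13.5, 1], [0, 0, 0], 5],
    [[0, -15, 1.1], [0, 0, 0], 5],
    [[0, -16.5, 1.1], [0, 0, 0], 5],
    [[0, -18, 1.1], [0, 0, 0], 5]
  ]
}}

```text
clock: 14.07
eef_pos: [0.5445, 0.0168, 0.1947]
tool_rot: [0.131, 0.991, 0.001, 0.0]
ft_force: [-3.5, 1.4, 8.1]
grip_width: 0.0295
```

Call:
{"api": "send_rows", "payload": {
  "moves": [
    [[0, -1.5, 1], [0, 0, 0], 5],
    [[0, -3, 1], [0, 0, 0], 5],
    [[0, -4.5, 1], [0, 0, 0], 5],
    [[0, -6, 1], [0, 0, 0], 5],
    [[0, -7.5, 1], [0, 0, 0], 5],
    [[0, -9, 1], [0, 0, 0], 5],
    [[0, -10.5, 1], [0, 0, 0], 5],
    [[0, -12, 1], [0, 0, 0], 5],
    [[0, -13.5, 1], [0, 0, 0], 5],
    [[0, -15, 1.1], [0, 0, 0], 5],
    [[0, -16.5, 1.1], [0, 0, 0], 5],
    [[0, -18, 1.1], [0, 0, 0], 5]
  ]
}}

```text
clock: 15.07
eef_pos: [0.5402, 0.0002, 0.1945]
tool_rot: [0.131, 0.991, 0.002, 0.001]
ft_force: [-3.6, 2.0, 7.8]
grip_width: 0.0296
```

```bash
python3 -c "
from h import *
goal([.565,.089,.196],1.305)"
```

```text
shift mm [-1.  92.2 -1.2] rot [0.004 0.001 0.004] q [-0.    0.39 -0.08  1.1   0.    0.26] F [-3.59  2.    7.77] T [ 0.53  0.93 -0.07] w 29.6 p [5.402e+02 2.000e-01 1.945e+02] t 15.07
```

Call:
{"api": "send_rows", "payload": {
  "moves": [
    [[0, -1.5, 1], [0.004, 0, 0.003], 5],
    [[0, -3, 1], [0.004, 0, 0.003], 5],
    [[0, -4.5, 1], [0.004, 0, 0.003], 5],
    [[0, -6, 1], [0.004, 0, 0.003], 5],
    [[0, -7.5, 1], [0.004, 0, 0.003], 5],
    [[0, -9, 1], [0.004, 0, 0.003], 5],
    [[0, -10.5, 1], [0.004, 0, 0.003], 5],
    [[0, -12, 1], [0.004, 0, 0.003], 5],
    [[0, -13.5, 1], [0.004, 0, 0.003], 5],
    [[0, -15, 1.1], [0.004, 0, 0.003], 5],
    [[0, -16.5, 1.1], [0.004, 0, 0.003], 5],
    [[0, -18, 1.1], [0.004, 0, 0.003], 5]
  ]
}}

```text
clock: 16.07
eef_pos: [0.5355, -0.0172, 0.1942]
tool_rot: [0.132, 0.991, 0.0, 0.001]
ft_force: [-4.0, 2.0, 7.9]
grip_width: 0.0293
```

Call:
{"api": "send_rows", "payload": {
  "moves": [
    [[0, -1.5, 1], [0, 0, 0], 5],
    [[0, -3, 1], [0, 0, 0], 5],
    [[0, -4.5, 1], [0, 0, 0], 5],
    [[0, -6, 1], [0, 0, 0], 5],
    [[0, -7.5, 1], [0, 0, 0], 5],
    [[0, -9, 1], [0, 0, 0], 5],
    [[0, -10.5, 1], [0, 0, 0], 5],
    [[0, -12, 1], [0, 0, 0], 5],
    [[0, -13.5, 1], [0, 0, 0], 5],
    [[0, -15, 1.1], [0, 0, 0], 5],
    [[0, -16.5, 1.1], [0, 0, 0], 5],
    [[0, -18, 1.1], [0, 0, 0], 5]
  ]
}}

```text
clock: 17.07
eef_pos: [0.5314, -0.033, 0.1941]
tool_rot: [0.131, 0.991, 0.002, 0.002]
ft_force: [-3.2, 4.6, 7.0]
grip_width: 0.0297
```

```bash
python3 -c "
from h import *
goal([.515,-.0947,.196],1.305)"
```

```text
shift mm [ -0.2 -63.9  -2.2] rot [0.005 0.003 0.002] q [-0.06  0.37 -0.11  1.09  0.    0.2 ] F [-3.23  4.56  6.97] T [ 1.28  0.82 -0.12] w 29.7 p [531.4 -33.  194.1] t 17.07
```

Call:
{"api": "send_rows", "payload": {
  "moves": [
    [[0, -1.5, 1], [0.004, 0, 0], 5],
    [[0, -3, 1], [0.004, 0, 0], 5],
    [[0, -4.5, 1], [0.004, 0, 0], 5],
    [[0, -6, 1], [0.004, 0, 0], 5],
    [[0, -7.5, 1], [0.004, 0, 0], 5],
    [[0, -9, 1], [0.004, 0, 0], 5],
    [[0, -10.5, 1], [0.004, 0, 0], 5],
    [[0, -12, 1], [0.004, 0, 0], 5],
    [[0, -13.5, 1], [0.004, 0, 0], 5],
    [[0, -15, 1.1], [0.004, 0, 0], 5],
    [[0, -16.5, 1.1], [0.004, 0, 0], 5],
    [[0, -18, 1.1], [0.004, 0, 0], 5]
  ]
}}

```text
clock: 18.07
eef_pos: [0.5268, -0.0504, 0.1938]
tool_rot: [0.132, 0.991, 0.0, 0.002]
ft_force: [-4.6, 0.7, 9.0]
grip_width: 0.0292
```

Call:
{"api": "send_rows", "payload": {
  "moves": [
    [[0, -1.5, 1], [0, 0, 0], 5],
    [[0, -3, 1], [0, 0, 0], 5],
    [[0, -4.5, 1], [0, 0, 0], 5],
    [[0, -6, 1], [0, 0, 0], 5],
    [[0, -7.5, 1], [0, 0, 0], 5],
    [[0, -9, 1], [0, 0, 0], 5],
    [[0, -10.5, 1], [0, 0, 0], 5],
    [[0, -12, 1], [0, 0, 0], 5],
    [[0, -13.5, 1], [0, 0, 0], 5],
    [[0, -15, 1.1], [0, 0, 0], 5],
    [[0, -16.5, 1.1], [0, 0, 0], 5],
    [[0, -18, 1.1], [0, 0, 0], 5]
  ]
}}

```text
clock: 19.07
eef_pos: [0.5226, -0.0662, 0.1936]
tool_rot: [0.131, 0.991, 0.003, 0.002]
ft_force: [-3.4, 6.5, 8.7]
grip_width: 0.0293
```

```bash
python3 -c "
from h import *
goal([.515,-.0947,.196],1.305)"
```

```text
shift mm [ -0.1 -29.5  -2.6] rot [0.007 0.004 0.003] q [-0.13  0.36 -0.12  1.08  0.01  0.13] F [-3.45  6.51  8.66] T [ 1.89  0.71 -0.1 ] w 29.3 p [522.6 -66.2 193.6] t 19.07
```

The drag at s = -65 matches the edge of the last strip, so the roll continues over it.

Call:
{"api": "send_rows", "payload": {
  "moves": [
    [[0, -1.5, 0.9], [0.005, 0, 0], 5],
    [[0, -3, 0.9], [0.005, 0, 0], 5],
    [[0, -4.5, 0.9], [0.005, 0, 0], 5],
    [[0, -6, 0.9], [0.005, 0, 0], 5],
    [[0, -7.5, 1], [0.005, 0, 0], 5],
    [[0, -9, 1], [0.005, 0, 0], 5],
    [[0, -10.5, 1], [0.005, 0, 0], 5],
    [[0, -12, 1], [0.005, 0, 0], 5],
    [[0, -13.5, 1], [0.005, 0, 0], 5],
    [[0, -15, 1.1], [0.005, 0, 0], 5],
    [[0, -16.5, 1.1], [0.005, 0, 0], 5],
    [[0, -18, 1.1], [0.005, 0, 0], 5]
  ]
}}

```text
clock: 20.07
eef_pos: [0.5179, -0.0837, 0.1933]
tool_rot: [0.131, 0.991, 0.0, 0.002]
ft_force: [-4.5, 1.5, 10.0]
grip_width: 0.0294
```

Call:
{"api": "send_rows", "payload": {
  "moves": [
    [[0, -1.5, 1], [0, 0, 0], 5],
    [[0, -3, 1], [0, 0, 0], 5],
    [[0, -4.5, 1], [0, 0, 0], 5],
    [[0, -6, 1], [0, 0, 0], 5],
    [[0, -7.5, 1], [0, 0, 0], 5],
    [[0, -9, 1.1], [0, 0, 0], 5],
    [[0, -10, 1.2], [0, 0, 0], 5],
    [[0, -11, 1.2], [0, 0, 0], 5],
    [[0, -12, 1.2], [0, 0, 0], 5]
  ]
}}

```text
clock: 20.82
eef_pos: [0.5147, -0.0955, 0.1931]
tool_rot: [0.131, 0.991, 0.0, 0.003]
ft_force: [-4.4, 1.4, 9.7]
grip_width: 0.0294
```

```bash
python3 -c "
from h import *
goal([.515,-.0947,.196],1.305)"
```

```text
shift mm [-0.1  0.9 -2.9] rot [0.001 0.005 0.002] q [-0.18  0.36 -0.13  1.07  0.    0.08] F [-4.41  1.36  9.72] T [ 0.4   1.26 -0.02] w 29.4 p [514.7 -95.5 193.1] t 20.82
```

All ten contact heights lie on one straight line (z 0.1956 down to 0.1931), so every strip is down. I'll lift and return to the cradle.

Call:
{"api": "send_rows", "payload": {
  "moves": [
    [[0, 0, -5], [0, 0, 0], 5],
    [[0, 0, -15], [0, 0, 0], 5],
    [[0, 0, -30], [0, 0, 0], 5],
    [[0, 0, -45], [0, 0, 0], 5],
    [[0, 0, -60], [0, 0, 0], 5],
    [[0, 0, -75], [0, 0, 0], 5],
    [[0, 0, -77], [0, 0, 0], 5],
    [[0, 0, -77], [0, 0, 0], 5]
  ]
}}

```text
clock: 21.48
eef_pos: [0.5151, -0.0957, 0.2707]
tool_rot: [0.131, 0.991, 0.0, 0.004]
ft_force: [0.1, -0.7, -4.8]
grip_width: 0.0296
```

```bash
python3 -c "
from h import *
goal([.4887,.3201,.270],1.90)"
```

```text
shift mm [1.338e+02 3.946e+02 2.000e-01] rot [-0.001  0.008 -0.593] q [-0.18  0.3  -0.    1.26  0.    0.08] F [ 0.14 -0.65 -4.8 ] T [-0.04  0.01 -0.02] w 29.6 p [515.1 -95.7 270.7] t 21.48
```

Call:
{"api": "send_rows", "payload": {
  "moves": [
    [[10, 30, 0], [0, 0.001, -0.05], 5],
    [[21, 62, 0], [0, 0.001, -0.1], 5],
    [[33, 97, 0], [0, 0.002, -0.15], 5],
    [[45, 132, 0], [0, 0.003, -0.2], 5],
    [[57, 167, 0], [0, 0.004, -0.25], 5],
    [[69, 202, 0], [0, 0.004, -0.3], 5],
    [[81, 237, 0], [0, 0.005, -0.35], 5],
    [[93, 272, 0], [0, 0.006, -0.4], 5],
    [[104, 307, 0], [0, 0.007, -0.46], 5],
    [[116, 342, 0], [0, 0.008, -0.52], 5],
    [[127, 375, 0], [0, 0.008, -0.57], 5],
    [[134, 394, 0], [0, 0.008, -0.593], 5]
  ]
}}

```text
clock: 22.48
eef_pos: [0.4874, 0.3232, 0.268]
tool_rot: [-0.167, 0.986, -0.0, -0.001]
ft_force: [1.8, -0.1, -4.9]
grip_width: 0.0295
```

Call:
{"api": "send_rows", "payload": {
  "moves": [
    [[0, 0, 0], [0, 0, 0], 5],
    [[0, 0, 0], [0, 0, 0], 5],
    [[0, 0, 0], [0, 0, 0], 5]
  ]
}}

```text
clock: 22.73
eef_pos: [0.4868, 0.3225, 0.2661]
tool_rot: [-0.166, 0.986, -0.001, -0.003]
ft_force: [-0.0, 0.0, -5.4]
grip_width: 0.0294
```

Run:
```python
from h import *
from workcell import camera
import cv2
t=camera("top");s=camera("side")
goal([.4887,.3201,.270],1.90)
a=np.hstack([cv2.resize(t[180:330,50:250],(400,300)),cv2.resize(s[200:415,150:436],(400,300))])
b=cv2.cvtColor(cv2.imread("pics/lift.png"),cv2.COLOR_BGR2RGB)
cv2.imwrite("pics/ret.png",np.vstack([a,b])[:,:,::-1])
```

```text
shift mm [-0.7 -2.  -2.8] rot [-0.001 -0.004  0.004] q [0.58 0.43 0.17 1.32 0.   0.25] F [ 0.03  0.17 -5.46] T [-0.02 -0.01  0.02] w 29.8 p [487.4 321.8 267.2] t 22.83
```

View pics/ret.png

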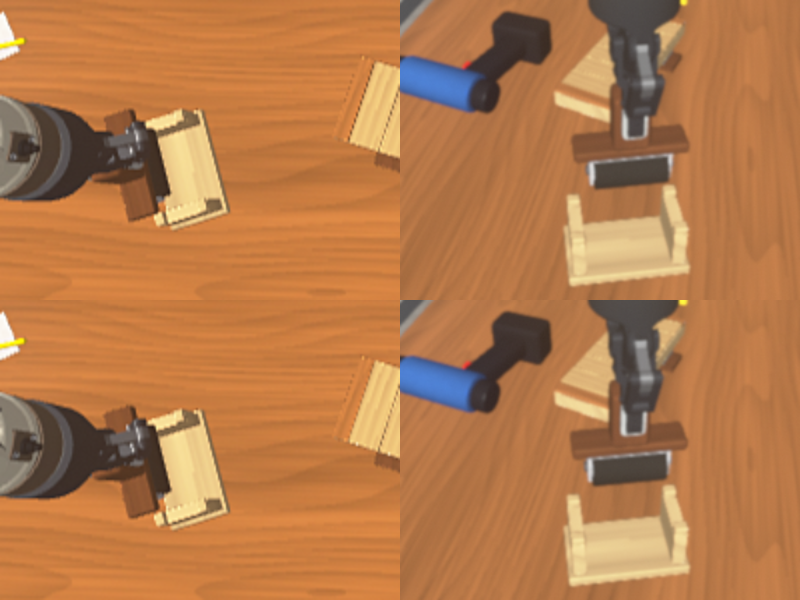

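The returned roller (top row) sits just as it did at lift-off (bottom row), at about (632,150) in the side crop. I'll correct 2 mm and lower it.

Call:
{"api": "send_rows", "payload": {
  "moves": [
    [[-0.7, -2, 5], [0, -0.004, 0.004], 5],
    [[-0.7, -2, 20], [0, -0.004, 0.004], 5],
    [[-0.7, -2, 35], [0, -0.004, 0.004], 5],
    [[-0.7, -2, 50], [0, -0.004, 0.004], 5],
    [[-0.7, -2, 65], [0, -0.004, 0.004], 5],
    [[-0.7, -2, 78], [0, -0.004, 0.004], 5],
    [[-0.7, -2, 85], [0, -0.004, 0.004], 5],
    [[-0.7, -2, 88], [0, -0.004, 0.004], 5],
    [[-0.7, -2, 88], [0, -0.004, 0.004], 5]
  ]
}}

```text
clock: 23.58
eef_pos: [0.4883, 0.319, 0.1786]
tool_rot: [-0.163, 0.987, -0.001, -0.0]
ft_force: [-0.8, -0.2, -5.3]
grip_width: 0.029
```

```bash
python3 -c "
from h import *
goal([.4887,.3201,.1644],1.90)"
```

```text
shift mm [-0.7  0.9 14.2] rot [-0.001 -0.001 -0.002] q [ 0.58  0.48  0.02  1.11 -0.    0.25] F [-0.83 -0.19 -5.34] T [-0.02 -0.03  0.01] w 29.0 p [488.3 319.  178.6] t 23.58
```

Call:
{"api": "send_rows", "payload": {
  "moves": [
    [[-0.7, 0.9, 2], [0, 0, 0], 5],
    [[-0.7, 0.9, 4], [0, 0, 0], 5],
    [[-0.7, 0.9, 6], [0, 0, 0], 5],
    [[-0.7, 0.9, 8], [0, 0, 0], 5],
    [[-0.7, 0.9, 10], [0, 0, 0], 5],
    [[-0.7, 0.9, 12], [0, 0, 0], 5],
    [[-0.7, 0.9, 12.5], [0, 0, 0], 5],
    [[-0.7, 0.9, 12.5], [0, 0, 0], 5]
  ]
}}

```text
clock: 24.25
eef_pos: [0.4885, 0.32, 0.1658]
tool_rot: [-0.163, 0.987, -0.001, -0.001]
ft_force: [-0.0, 0.4, -5.0]
grip_width: 0.0295
```

```bash
python3 -c "
from h import *
goal([.4887,.3201,.1644],1.90)"
```

```text
shift mm [-0.2  0.1  1.4] rot [-0.002 -0.002 -0.002] q [ 0.58  0.5   0.01  1.09 -0.    0.25] F [-0.02  0.38 -4.96] T [ 0.04 -0.04  0.04] w 29.5 p [488.5 320.  165.8] t 24.25
```

Call:
{"api": "send_rows", "payload": {
  "moves": [
    [[0, 0, 0.7], [0, 0, 0], 5],
    [[0, 0, 1.4], [0, 0, 0], 5],
    [[0, 0, 1.8], [0, 0, 0], 5],
    [[0, 0, 1.8], [0, 0, 0], 5]
  ]
}}

```text
clock: 24.58
eef_pos: [0.4886, 0.3201, 0.1645]
tool_rot: [-0.163, 0.987, -0.001, -0.001]
ft_force: [-1.0, -0.2, -1.9]
grip_width: 0.0292
```

Call:
{"api": "send_rows", "payload": {
  "moves": [
    [[0, 0, 0.5], [0, 0, 0], 5],
    [[0, 0, 0.5], [0, 0, 0], 5],
    [[0, 0, 0.3], [0, 0, 0], 35],
    [[0, 0, 0], [0, 0, 0], 45],
    [[0, 0, 0], [0, 0, 0], 60],
    [[0, 0, 0], [0, 0, 0], 75],
    [[0, 0, 0], [0, 0, 0], 85],
    [[0, 0, 0], [0, 0, 0], 85],
    [[0, 0, 0], [0, 0, 0], 85],
    [[0, 0, 0], [0, 0, 0], 85]
  ]
}}

```text
clock: 25.42
eef_pos: [0.4886, 0.32, 0.1645]
tool_rot: [-0.163, 0.987, -0.001, -0.001]
ft_force: [-0.2, -0.7, -0.1]
grip_width: 0.085
```

Call:
{"api": "send_rows", "payload": {
  "moves": [
    [[0, 0, -8], [0, 0, 0], 85],
    [[0, 0, -20], [0, 0, 0], 85],
    [[0, 0, -35], [0, 0, 0], 85],
    [[0, 0, -50], [0, 0, 0], 85],
    [[0, 0, -65], [0, 0, 0], 85],
    [[0, 0, -80], [0, 0, 0], 85],
    [[0, 0, -95], [0, 0, 0], 85],
    [[0, 0, -110], [0, 0, 0], 85],
    [[0, 0, -120], [0, 0, 0], 85],
    [[0, 0, -120], [0, 0, 0], 85]
  ]
}}

```text
clock: 26.25
eef_pos: [0.4896, 0.3209, 0.2877]
tool_rot: [-0.163, 0.987, 0.0, 0.002]
ft_force: [1.2, 0.5, 0.9]
grip_width: 0.0853
```

Run:
```python
from h import *
from workcell import camera
import cv2
t=camera("top");s=camera("side")
goal([.4887,.3201,.270],1.90)
a=np.hstack([cv2.resize(t[180:330,80:280],(400,300)),cv2.resize(s[250:415,210:430],(400,300))])
s0=cv2.imread("pics/side0.png")[:,:,::-1]
b=np.hstack([cv2.resize(s[196:286,246:366],(400,300)),cv2.resize(s0[250:415,210:430],(400,300))])
cv2.imwrite("pics/end.png",np.vstack([a,b])[:,:,::-1])
```

```text
shift mm [ 0.1 -0.2 14.7] rot [-0.001 -0.001 -0.001] q [ 0.58  0.42  0.21  1.36 -0.    0.25] F [-0.25  0.48 -0.26] T [-0.03  0.01 -0.  ] w 85.1 p [488.7 320.3 284.7] t 26.35
```

View pics/end.png

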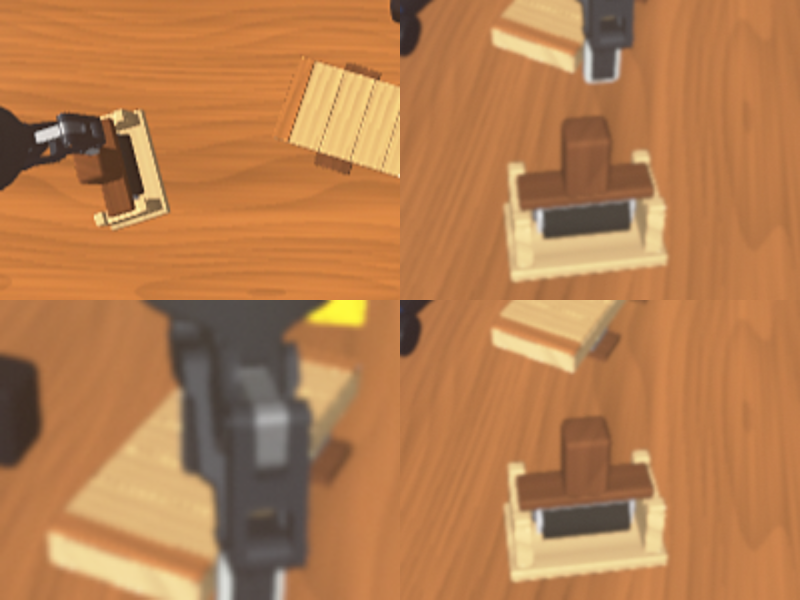

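The final picture shows the roller hanging in its cradle exactly as at the start (handle top at about (585,125) in both side crops). The gripper is clear and open, and the part of the panel in view looks flush.

```bash
python3 -c "
from workcell import order
print(order.job_done())"
```

```text
the job is handed in; nothing more can be done
None
```

I handed the job in at about 26 s of the 72 s allowed. The roller went once along the whole panel, crossing all six strips, and now hangs in its cradle. No verdict is reported.

- **Pressure:** the vertical force read about 12–16 N at the end of each rolling move. Force was not recorded between those readings. The highest combined reading was about 16–17 N, at the edge of the last strip.
- **Strips:** the wheel's height along the panel fell on one straight line from end to end, within about 0.2 mm (a slope of about 0.013 rad). No strip was left standing proud. The first strip sank about 3.9 mm before it bottomed.
- **Cradle:** the final picture shows the roller seated as it was at the start, at the same tool height to within 0.1 mm. The gripper is open and clear, and the wrist force is back near zero.
- **Weaker checks:** the side camera read panel positions 5–14 mm off from the top view, so I went by the top view and by feel. The panel sat a few millimetres lower than nominal. The gripper hid part of the panel in the last side picture, so the far strips' level rests on the height readings alone. I did not measure the bin, glue bottle and drill again at the end; the arm stayed clear of them.

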